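# Close the lid of a watch leak tester and let the air in half-way

## Robot

A 6-joint arm with a two-finger parallel gripper is mounted at the origin on the work surface. World frame = base frame: x ahead of the robot, y to its left, z up, the work surface at z = 0. Lengths are in m, angles in rad, forces in N, time in s.
With the tool pointing down it reaches from about 0.2 to 0.875 m from the base axis. Payload 3.4 kg.
Tool frame: the origin (TCP) lies at the very end of the fingers, on their centre line; the grasp point (between the pads) lies 19 mm behind it (robot.grasp_offset is the z of the grasp point in the tool frame, in m); z points along the fingers, x is the direction in which the jaws open and shut, and the axes are right-handed (so a half turn about z gives the same grasp; the last joint's range is limited). The gripper opens to 94 mm and grips with 3 to 60 N. Pads are 16 mm wide; open, the fingers measure 119 mm over their backs; the gripper's body (75 mm by 177 mm) begins 78 mm behind the grasp point.
Start: joints at [-1.282, 0.276, 1.505, -0, 1.361, -0.121], TCP at [0.229, -0.527, 0.205] pointing down, gripper open.
Joint ranges: [-2.89, 2.89], [-0.75, 2.08], [0.22, 2.7], [-1.18, 4.32], [0.11, 2.71], [-2.7, 2.7]. Speed limits (rad/s): [2.57, 2.57, 3.14, 3.14, 3.14, 3.14].

## Interface

Orientations are given as a rotation vector (axis times angle).
In Python, from rig import robot gives the robot as it stands. The module is installed in compiled form; this text tells all that it offers.
- The arm moves only by the tool move_arm, never from a script. Its argument "moves" is a list of rows, each an object with "delta_pos": the shift along the tool's x, y, z as a fraction of full scale, a list of three; "angular": the turn, a rotation vector about the tool's x, y, z as a fraction of full scale, a list of three; "claw": the gripper command: -1 is shut, 1 is fully open, values between are in proportion. In form: [{"delta_pos": [dx, dy, dz], "angular": [ax, ay, az], "claw": claw}, ...]. A call has 1 to 5 rows; each row is the pose to reach, as a shift and turn from the pose commanded when the call began, along the tool's axes at that moment, turning the shorter way round; what a row does not reach only later rows make up. Full scale, the value 1, is 0.4 m for a shift and pi rad for a turn. A row lasts 1/12 s, in which the tool goes at most 41.7 mm and 7.16 degrees, less where a joint would pass 70% of its speed; a pose out of reach is approached as far as the arm can. A call with a number of a shift or a turn outside -1 to 1 is refused whole. A call with a gripper value outside its range is refused whole. The fingers move at their own pace and stop on an object; the grip force is fixed at half the most. Time passes only in rows, so rows that repeat a pose let the fingers close. It gives the time, the measured TCP pose, the force and the opening at its end, in the units of the state.
- robot.get_obs(): the state, without advancing time (a new reading comes with each control period).
- robot.snapshot(name): name is "side" or "top" or "wrist"; returns the picture (400x640x3 uint8, red, green, blue); there is no depth.
- robot.get_calibration(name): a dict with "vertical_fov" (degrees; the focal length in pixels is half the picture's height over the tangent of half this angle, whatever the lens; pixels are square), "cx", "cy" (the principal point, pixels), "cam_to_world" (4x4, takes a point from camera to world coordinates). Camera axes: x right, y down, z forward; pixel columns grow to the right and rows downward; lengths in m; the calibration is good to about 2 mm. A picture is of the moment at which its call begins: read the wrist's pose just before it. get_calibration takes no time and is no camera call; for the wrist camera it gives the pose at the moment of the call.
- robot.sign_off(): hands the job in, once; it reports no verdict.
The state is a dict: "time": time; "joints": joint angles; "joint_velocities": joint speeds; "joint_efforts": joint torques, N m; "tool_pos": TCP position; "tool_rot": TCP orientation; "ft_force": force on the tool from outside, world axes, zero at the start; "ft_torque": the same for the moment, N m; "finger_gap": finger opening in m.
Only numpy, scipy, OpenCV 4.12 (cv2) and the standard library are available. Lean on these libraries where they do the work, as an engineer would, in place of code of your own. Each camera call takes 0.05 s, during which the arm holds its last target. There are 200 camera calls.

## Task

Lock the lid of the sloping watch-case leak tester with its wing nut: the nut sits on the stud without having caught the thread, so turn it backward (anticlockwise) until it drops onto the thread start, then forward (clockwise) until it is fully home. Then turn the handle of the air valve beside it from shut to half open, 45 degrees, with the valve kept shut until the nut is home. Leave the other things on the bench where they are.

Things in the scene. Friction and masses are not known exactly. Their poses are not given: they have to be found in the camera images.
- nut_center (a point): Steel wing nut, captive on the stud of the lid. Point on its axis, at the centre of its upright flat wing: 72 mm long, 10 thick, 27 tall (31 at the rounded ends), on a round hub 42 mm across whose top is 13.5 mm below this point; the wing's top is 13.5 mm above it. z: the nut's axis, out of the lid, 28 degrees from vertical; x along the wing; y through its thickness.
- stud_foot (a point): Foot of the stud, at the centre of the lid's upper face (round aluminium lid, 108 mm across, sloping 28 degrees down to the robot's side); axes as the tester's, z out of the lid. At the start the thread start lies 25 to 70 degrees (0.4 to 1.2 rad) backward (anticlockwise) of the nut; forward turning jams within 75 degrees. A stop lies about 30 degrees beyond the thread start.
- nut_drop (a joint): Descent of the nut along its axis, m: 0 on top of the thread, 0.007 dropped onto its start, 0.0135 home. A light spring (2 N) and its weight push it down, so it drops when held loosely or let go, not while clamped fast. Then about 2.5 rad forward (clockwise), sinking 2.6 mm per rad, bring it home against a stop; it may be regripped and stays where left (0.03 N m of friction).
- valve_center (a point): Steel bar handle of the air valve, on a block with a copper pipe at the tester's right side (seen from the robot). Point on its upright axis at the bar's mid-height: 10 mm thick, 24 tall, reaching 42 mm from the axis at its pointing end, 20 at the other; below it a hub 22 mm across, 10 high, and a disc 68 mm across with ribs at shut, half, open. z up; -y to the pointing end.
- valve (a joint): Opening angle of the air valve, rad: 0 shut (bar across the pipe, pointing away from the tester), 0.785 half open, 1.571 open. It opens clockwise seen from above, starts between 0 and 0.1 and stays where it is left (0.05 N m of friction).
- oil_pot: Amber glass oil pot, 30 mm across, 18 mm tall, on the tester's base plate beyond the valve. Bystander, loose; its origin is the centre of its underside.
- watch_case: Empty steel watch case, 41 mm across, 10 mm tall, on the bench in front of the tester. Bystander, loose; its origin is the centre of its underside.
- loupe: Black eye loupe, 38 mm across, 28 mm tall, on the bench in front of the tester. Bystander, loose; its origin is the centre of its underside.
- dome: Glass dust dome with a knob, 92 mm across, 74 mm tall. Bystander, loose; its origin is the centre of its underside.
- driver_stand: Round stand with small screwdrivers, 100 mm across, 93 mm tall. Bystander, loose; its origin is the centre of its underside.
- screwdriver: Screwdriver lying on the bench, 120 mm long. Bystander, loose; its origin is the centre of its underside.
- tweezers: Steel tweezers lying on the bench, 120 mm long. Bystander, loose; its origin is the centre of its underside.
- parts_tray: White divided parts tray, 120 x 160 mm, 22 mm tall. Bystander, loose; its origin is the centre of its underside.

How it is judged:
By the outcome, as a careful person would: the job done as asked, in the order asked, and still so for the second after the job is handed in, with the robot touching nothing.
It also fails if it takes over 54 s, if anything falls off the work surface, if the arm or the gripper's body presses on something with over 40 N, if the wrist force passes 120 N, or if a joint passes its speed limit or range.

## Working session

There is one attempt and no reset: what is moved stays moved. The work goes in short steps, Python scripts to look and compute and a tool call to move; the robot and the scene stay as the last step left them, time stands still between calls to the robot, and variables do not carry over. Pictures are saved under pics/ and viewed, about 8 in all and at most 12, crops included, and the job is handed in when it is done.

Besides the shell and the picture viewer there is one more tool, called as name(argument=value, ...), one argument or row to a line, values as JSON. move_arm: Moves the arm, as the interface text tells. Shift numbers are shares of 0.4 m and turn numbers shares of pi rad, none past 1 either way. Its arguments: {"type":"object","properties":{"moves":{"type":"array","items":{"type":"object","properties":{"delta_pos":{"type":"array","items":{"type":"number","minimum":-1,"maximum":1}},"angular":{"type":"array","items":{"type":"number","minimum":-1,"maximum":1}},"claw":{"type":"number"}}}}},"required":["moves"]}

```bash
mkdir -p pics
cat > h.py <<'E'
from rig import robot
import numpy as np, cv2
from scipy.spatial.transform import Rotation as R
def cam(n):
    c=robot.get_calibration(n); f=200/np.tan(np.radians(c["vertical_fov"])/2)
    return f,c["cx"],c["cy"],np.array(c["cam_to_world"])
def ray(n,u,v,c=None):
    f,cx,cy,T=c or cam(n); d=T[:3,:3]@np.array([(u-cx)/f,(v-cy)/f,1]); return T[:3,3],d/np.linalg.norm(d)
def proj(n,p,c=None):
    f,cx,cy,T=c or cam(n); q=T[:3,:3].T@(np.array(p)-T[:3,3]); return f*q[0]/q[2]+cx,f*q[1]/q[2]+cy
def onz(n,u,v,z,c=None):
    o,d=ray(n,u,v,c); return o+d*(z-o[2])/d[2]
def tri(rs):
    A=0;b=0
    for o,d in rs:
        P=np.eye(3)-np.outer(d,d);A=A+P;b=b+P@o
    x=np.linalg.solve(A,b); return x,[np.linalg.norm(np.cross(x-o,d)) for o,d in rs]
def snap(n,f):
    im=robot.snapshot(n)[:,:,::-1].copy(); cv2.imwrite("pics/"+f,im); return im
E
python3 - <<'E'
from h import *
a=snap("top","t0.png");b=snap("side","s0.png")
for n in("top","side","wrist"):
    c=cam(n);print(n,c[0],c[1],c[2],c[3].round(3).tolist())
o=robot.get_obs();print(o)
E
```

```text
top 504.4156527755155 317.05783059261944 199.83528675082044 [[0.025, -0.992, 0.128, 0.335], [-1.0, -0.025, 0.005, -0.025], [-0.002, -0.128, -0.992, 1.729], [0.0, 0.0, 0.0, 1.0]]
side 449.47380738869816 324.67590532994393 208.72010886811188 [[-0.957, -0.194, 0.215, 0.305], [-0.289, 0.652, -0.7, 0.795], [-0.004, -0.733, -0.681, 0.887], [0.0, 0.0, 0.0, 1.0]]
wrist 305.0398439931456 313.9531390304261 197.3438088027677 [[0.398, -0.89, -0.222, 0.294], [-0.917, -0.387, -0.094, -0.499], [-0.002, 0.241, -0.971, 0.386], [0.0, 0.0, 0.0, 1.0]]
{'time': 0.1, 'joints': array([-1.28200966e+00,  2.76534622e-01,  1.50594577e+00,  9.71585302e-06,
        1.36070652e+00, -1.21015184e-01]), 'joint_velocities': array([ 0.00125513, -0.00181429, -0.00188959,  0.00092209, -0.00111258,
       -0.00015506]), 'joint_efforts': array([ 3.18687871e-04, -4.05460095e+01, -2.37778276e+01,  7.02374149e-02,
        2.97715073e-02, -3.97666804e-05]), 'tool_pos': array([ 0.22894809, -0.52692868,  0.20471382]), 'tool_rot': array([-2.62609986e+00,  1.72240851e+00,  1.90265477e-03]), 'ft_force': array([-0.08400518, -0.01496379, -1.4459586 ]), 'ft_torque': array([-0.03127179, -0.02703038, -0.02776025]), 'finger_gap': 0.09417021618857808}
```

View pics/t0.png

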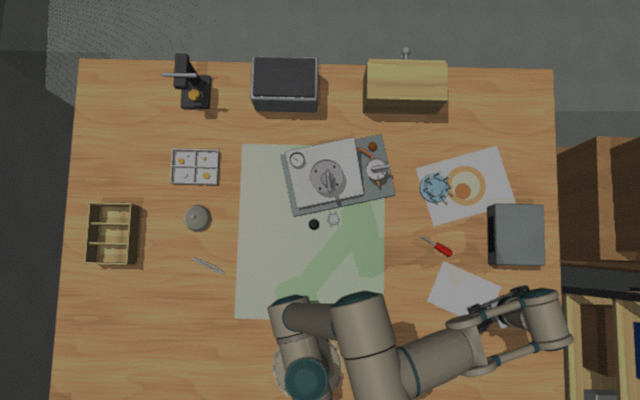

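View pics/s0.png

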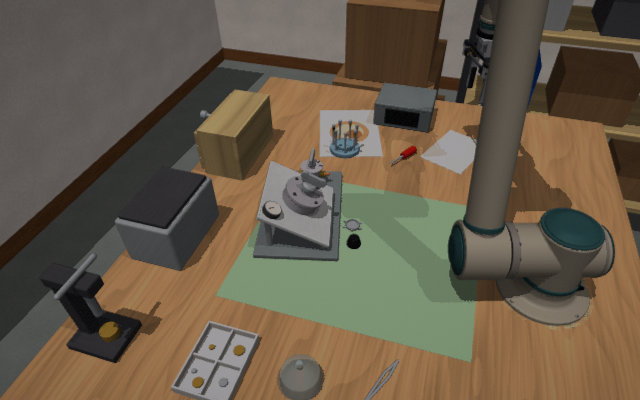

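Run:
```python
import cv2,numpy as np
a=cv2.imread("pics/t0.png")[130:220,275:405];b=cv2.imread("pics/s0.png")[140:260,240:370]
cv2.imwrite("pics/c0.png",np.vstack([cv2.resize(a,(520,360),interpolation=2)[:, :],]))
A=cv2.resize(a,None,fx=3,fy=3,interpolation=2);B=cv2.resize(b,None,fx=3,fy=3,interpolation=2)
A=cv2.copyMakeBorder(A,0,B.shape[0]-A.shape[0],0,0,0)
cv2.imwrite("pics/c0.png",np.hstack([A,B]))
```

```text
(no output)
```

View pics/c0.png

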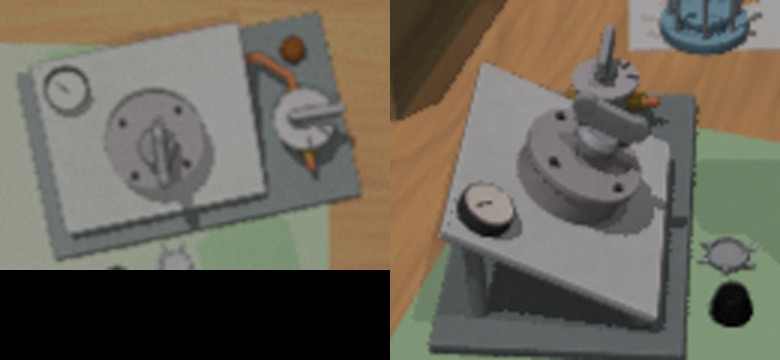

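Run:
```python
from h import *
for k,t,s in(("nut",(328.3,181.7),(313.3,179)),("valve",(376.7,168.5),(311,161)),("basecornerFR",(275+360/3,130+192/3),None),("baseFL",(275+55/3,130+258/3),None),("gauge",(275+66/3,130+90/3),(240+98/3,140+208/3))):
    if s: print(k,tri([ray("top",*t),ray("side",*s)]))
    else: print(k,onz("top",*t,0.012))
o=robot.get_obs();Rt=R.from_rotvec(o["tool_rot"]).as_matrix();T=cam("wrist")[3]
print("cam in tool",Rt.T@(T[:3,3]-o["tool_pos"]),(Rt.T@T[:3,:3]).round(3).tolist());print(Rt.round(3).tolist())
```

```text
nut (array([ 0.5941366 , -0.05009804,  0.16147155]), [np.float64(0.0006282327366567672), np.float64(0.0006282327366565954)])
valve (array([ 0.65411076, -0.20985674,  0.09100352]), [np.float64(0.00040764548898303233), np.float64(0.0004076454889829229)])
basecornerFR [ 0.58243698 -0.28244931  0.012     ]
baseFL [0.49786053 0.06444604 0.012     ]
gauge (array([0.66814392, 0.05204502, 0.12724484]), [np.float64(0.0008860771403349091), np.float64(0.0008860771403351721)])
cam in tool [ 0.00031695 -0.0707988  -0.18091963] [[1.0, 0.0, -0.001], [0.0, 0.971, 0.241], [0.001, -0.241, 0.971]]
[[0.398, -0.917, -0.0], [-0.917, -0.398, 0.002], [-0.002, -0.0, -1.0]]
```

```bash
cat >> h.py <<'E'
def rowto(p,Rg):
    "delta fractions to reach TCP p, matrix Rg"
    o=robot.get_obs();Rt=R.from_rotvec(o["tool_rot"]).as_matrix()
    d=Rt.T@(np.array(p)-o["tool_pos"])/0.4; w=R.from_matrix(Rt.T@Rg).as_rotvec()/np.pi
    print("t",o["time"],"delta",d.round(4).tolist(),"ang",w.round(4).tolist(),"mm",(np.linalg.norm(d)*400).round(1),"deg",(np.linalg.norm(w)*180).round(1),"j",o["joints"].round(2).tolist())
    return d,w
def frame(a,xdir):
    "tool frame with z=-a and x nearest xdir"
    z=-np.array(a)/np.linalg.norm(a);x=np.array(xdir)-np.dot(xdir,z)*z;x/=np.linalg.norm(x)
    return np.stack([x,np.cross(z,x),z],1)
def axis(yaw,t=np.radians(28)): return np.array([-np.sin(t)*np.cos(yaw),-np.sin(t)*np.sin(yaw),np.cos(t)])
E
python3 - <<'E'
from h import *
y=np.radians(13.7);a=axis(y)
rowto(np.array([.594,-.05,.16])+0.13*a,frame(a,[np.sin(y),-np.cos(y),0]))
E
```

```text
t 0.1 delta [-0.7562, -1.1618, -0.1737] ang [0.1552, 0.0138, 0.0531] mm 558.8 deg 29.6 j [-1.28, 0.28, 1.51, 0.0, 1.36, -0.12]
```

move_arm(
  moves=[
    {"delta_pos":[-0.06,-0.09,-0.035],"angular":[0,0,0],"claw":1},
    {"delta_pos":[-0.12,-0.18,-0.07],"angular":[0.02,0,0.01],"claw":1},
    {"delta_pos":[-0.18,-0.27,-0.1],"angular":[0.05,0,0.02],"claw":1},
    {"delta_pos":[-0.24,-0.36,-0.13],"angular":[0.08,0.005,0.03],"claw":1},
    {"delta_pos":[-0.3,-0.45,-0.16],"angular":[0.1,0.01,0.03],"claw":1},
  ],
)

```text
time: 0.52
tool_pos: [0.3378, -0.3585, 0.265]
tool_rot: [-2.328, 1.694, -0.291]
ft_force: [0.3, 0.2, 0.5]
finger_gap: 0.094
```

```bash
cat > g1.py <<'E'
from h import *
y=np.radians(13.7);a=axis(y)
rowto(np.array([.594,-.05,.16])+0.13*a,frame(a,[np.sin(y),-np.cos(y),0]))
E
python3 g1.py
```

```text
t 0.5167 delta [-0.5495, -0.6686, 0.1857] ang [0.0539, 0.0043, 0.0227] mm 354.0 deg 10.6 j [-1.21, 0.06, 1.68, 0.32, 1.38, -0.01]
```

move_arm(
  moves=[
    {"delta_pos":[-0.55,-0.67,0.186],"angular":[0.054,0.004,0.023],"claw":1},
    {"delta_pos":[-0.55,-0.67,0.186],"angular":[0.054,0.004,0.023],"claw":1},
    {"delta_pos":[-0.55,-0.67,0.186],"angular":[0.054,0.004,0.023],"claw":1},
    {"delta_pos":[-0.55,-0.67,0.186],"angular":[0.054,0.004,0.023],"claw":1},
    {"delta_pos":[-0.55,-0.67,0.186],"angular":[0.054,0.004,0.023],"claw":1},
  ],
)

```text
time: 0.93
tool_pos: [0.4528, -0.185, 0.2697]
tool_rot: [-2.145, 1.687, -0.417]
ft_force: [0.9, -0.2, -0.7]
finger_gap: 0.094
```

```bash
python3 g1.py
```

```text
t 0.9333 delta [-0.2446, -0.2446, 0.115] ang [0.001, 0.0001, -0.0003] mm 145.8 deg 0.2 j [-0.89, -0.07, 1.86, 0.47, 1.17, 0.3]
```

move_arm(
  moves=[
    {"delta_pos":[-0.245,-0.245,0.115],"angular":[0.001,0,0],"claw":1},
    {"delta_pos":[-0.245,-0.245,0.115],"angular":[0.001,0,0],"claw":1},
    {"delta_pos":[-0.245,-0.245,0.115],"angular":[0.001,0,0],"claw":1},
    {"delta_pos":[-0.245,-0.245,0.115],"angular":[0.001,0,0],"claw":1},
    {"delta_pos":[-0.245,-0.245,0.115],"angular":[0.001,0,0],"claw":1},
  ],
)

```text
time: 1.35
tool_pos: [0.5355, -0.0612, 0.2752]
tool_rot: [-2.149, 1.675, -0.416]
ft_force: [0.3, 1.0, -0.6]
finger_gap: 0.0939
```

```bash
python3 g1.py; python3 -c "
from h import *
im=snap('wrist','w1.png')
np.save('w1c.npy',cam('wrist')[3]);print(cam('wrist')[0:3],robot.get_obs()['tool_pos'])
print(proj('wrist',[.594,-.05,.161]))"
```

```text
t 1.35 delta [0.0074, 0.004, -0.0011] ang [-0.0002, 0.0016, 0.0021] mm 3.4 deg 0.5 j [-0.48, -0.05, 1.83, 0.38, 1.02, 0.7]
(np.float64(305.0398439931456), 313.9531390304261, 197.3438088027677) [ 0.53465585 -0.06317999  0.27470875]
(np.float64(315.73854165587903), np.float64(192.0391262031076))
```

View pics/w1.png

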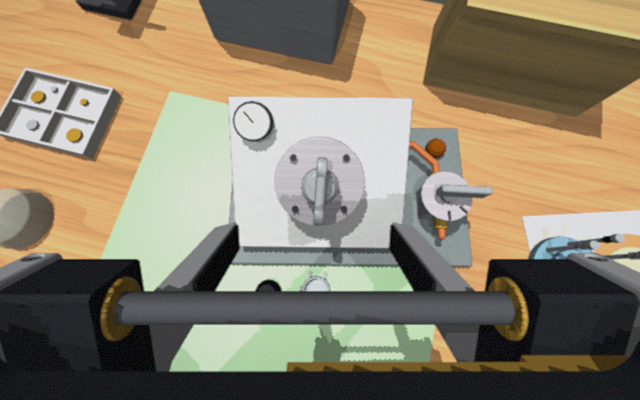

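Run:
```python
import cv2,numpy as np
a=cv2.imread("pics/w1.png")[125:250,265:495]
cv2.imwrite("pics/c1.png",cv2.resize(a,None,fx=3.4,fy=3.4,interpolation=2))
```

```text
(no output)
```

View pics/c1.png

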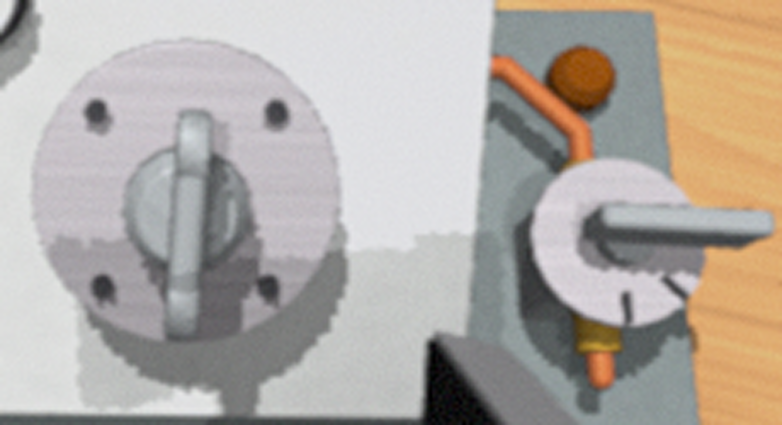

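Run:
```python
from h import *
c=cam("wrist");im=snap("wrist","w2.png");c2=cam("wrist");print(abs(c[3]-c2[3]).max())
old=cv2.imread("pics/w1.png")
def sh(x0,y0,x1,y1):
    r=cv2.matchTemplate(im,old[y0:y1,x0:x1],cv2.TM_CCOEFF_NORMED);_,v,_,l=cv2.minMaxLoc(r);return v,l[0]-x0,l[1]-y0
print(sh(265,125,370,230),sh(400,150,495,235))
P=lambda x,y,s:(265+x/3.4+s[1],125+y/3.4+s[2])
s=sh(265,125,370,230);sv=sh(400,150,495,235)
np.savez("w2c.npz",T=c2[3])
a=axis(np.radians(13.7))
o,d=ray("wrist",*P(187,192,s),c2);zc=c2[3][:3,2]
lid=o+d*0.361/(d@zc);print("lid",lid)
o,d=ray("wrist",*P(187,208,s),c2);print("hub@.348",o+d*.348/(d@zc), "dist axis",[(h,(np.array(proj("wrist",lid+h*a,c2))-P(187,208,s)).round(1)) for h in(.01,.015,.02,.025,.03)])
w=P(190,215,s);v=P(605,238,sv)
print("nut3",tri([ray("wrist",*w,c2),ray("top",328.3,181.7),ray("side",313.3,179)]))
print("nut wt",tri([ray("wrist",*w,c2),ray("top",328.3,181.7)]))
print("nut ws",tri([ray("wrist",*w,c2),ray("side",313.3,179)]))
for z in(.15,.155,.16,.165):print(z,onz("wrist",*w,z,c2),onz("top",328.3,181.7,z),onz("side",313.3,179,z))
```

```text
0.002277379112531619
(0.9879355430603027, -2, -1) (0.9834594130516052, -1, -1)
lid [ 0.61811493 -0.04850217  0.12170002]
hub@.348 [ 0.60929696 -0.05052858  0.13284575] dist axis [(0.01, array([ 0.1, -3.1])), (0.015, array([ 0.1, -2.2])), (0.02, array([ 0.2, -1.3])), (0.025, array([ 0.2, -0.4])), (0.03, array([0.3, 0.5]))]
nut3 (array([ 0.59613777, -0.05189165,  0.1603346 ]), [np.float64(0.0036421165894453093), np.float64(0.002226597957001585), np.float64(0.0020599936877447062)])
nut wt (array([ 0.59401377, -0.05204794,  0.17463581]), [np.float64(0.002684580608902063), np.float64(0.0026845806089020744)])
nut ws (array([ 0.59725922, -0.05374565,  0.15883879]), [np.float64(0.0025533750588563136), np.float64(0.002553375058856157)])
0.15 [ 0.60237107 -0.05299968  0.15      ] [ 0.59666435 -0.05016216  0.15      ] [ 0.59805486 -0.06346622  0.15      ]
0.155 [ 0.60097268 -0.05326629  0.155     ] [ 0.5958348  -0.05008135  0.155     ] [ 0.59606484 -0.05764291  0.155     ]
0.16 [ 0.59957429 -0.0535329   0.16      ] [ 0.59500526 -0.05000053  0.16      ] [ 0.59407481 -0.0518196   0.16      ]
0.165 [ 0.59817589 -0.05379951  0.165     ] [ 0.59417571 -0.04991972  0.165     ] [ 0.59208479 -0.04599628  0.165     ]
```

```bash
sed -i 's/\[.594.*\])+0.13/[.597,-.052,.16])+0.07/' g1.py; python3 g1.py
```

```text
t 1.45 delta [0.0069, -0.0071, 0.1528] ang [0.0005, 0.0007, 0.0013] mm 61.3 deg 0.3 j [-0.48, -0.05, 1.83, 0.37, 1.02, 0.7]
```

move_arm(
  moves=[
    {"delta_pos":[0.007,-0.007,0.1],"angular":[0,0,0],"claw":1},
    {"delta_pos":[0.007,-0.007,0.153],"angular":[0,0,0],"claw":1},
    {"delta_pos":[0.007,-0.007,0.153],"angular":[0,0,0],"claw":1},
    {"delta_pos":[0.007,-0.007,0.153],"angular":[0,0,0],"claw":1},
    {"delta_pos":[0.007,-0.007,0.153],"angular":[0,0,0],"claw":1},
  ],
)

```text
time: 1.87
tool_pos: [0.5654, -0.0623, 0.2232]
tool_rot: [-2.144, 1.684, -0.421]
ft_force: [1.2, 0.6, -0.6]
finger_gap: 0.0938
```

```bash
python3 g1.py
python3 - <<'E'
from h import *
c=cam("wrist");im=snap("wrist","w3.png");c2=cam("wrist");print(abs(c[3]-c2[3]).max())
np.save("w3T.npy",c[3])
cv2.imwrite("pics/c3.png",cv2.resize(im[90:290,220:520],None,fx=2.6,fy=2.6,interpolation=2))
E
```

```text
t 1.8667 delta [-0.0062, 0.0011, 0.0033] ang [-0.0001, -0.0001, -0.0] mm 2.9 deg 0.0 j [-0.44, 0.03, 1.88, 0.39, 0.87, 0.69]
0.001132477816972205
```

View pics/c3.png

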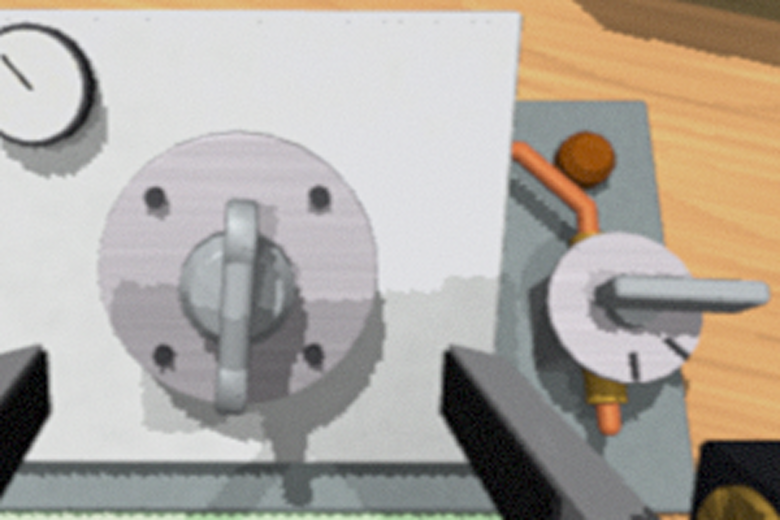

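Run:
```python
from h import *
c=cam("wrist");c=(c[0],c[1],c[2],np.load("w3T.npy"));zc=c[3][:3,2]
P=lambda x,y:(220+x/2.6,90+y/2.6)
a=axis(np.radians(13.7))
o,d=ray("wrist",*P(238.4,278.5),c);lid=o+d*.306/(d@zc)
print("lid",lid,"proj top",proj("top",lid),"side",proj("side",lid))
# plane edges: yaw from holes on lid plane
H=[]
for p in((155,197),(320,198),(164,356),(314,356),(0,8),(521,13),(500,440)):
    o,d=ray("wrist",*P(*p),c);H.append(o+d*((lid-o)@a)/(d@a))
for i,j in((0,1),(2,3),(4,5)):
    v=H[j]-H[i];print("yaw",np.degrees(np.arctan2(v[0],-v[1])),np.linalg.norm(v),v)
print("hole axis sides",np.linalg.norm(H[2]-H[0]),np.linalg.norm(H[3]-H[1]),"mean holes",np.mean(H[:4],0))
for h in(.02,.03,.04,.045,.05,.055): 
    q=lid+h*a;print(h,q.round(4),"w",(np.array(proj("wrist",q,c))-[220,90])*2.6,"t",(np.array(proj("top",q))-[275,130])*3,"s",(np.array(proj("side",q))-[240,140])*3+[390,0])
```

```text
lid [ 0.61646803 -0.04741601  0.11911016] proj top (np.float64(327.3985929840189), np.float64(177.19950938356487)) side (np.float64(304.99240334912423), np.float64(190.60024463454408))
yaw 13.367267612695436 0.06209059065459493 [ 0.01435479 -0.06040815 -0.00019172]
yaw 13.679097298131841 0.05931010597306601 [ 1.40258724e-02 -5.76278009e-02 -1.15048998e-05]
yaw 13.209816441659079 0.18549788738494213 [ 0.04238911 -0.1805877  -0.0008438 ]
hole axis sides 0.06317968401435908 0.06277715748907525 mean holes [ 0.6163843  -0.04738532  0.11907078]
0.02 [ 0.6073 -0.0496  0.1368] w [237.98217798 291.7739473 ] t [159.38725266 147.23011792] s [595.10065353 136.64230512]
0.03 [ 0.6028 -0.0508  0.1456] w [237.75129617 299.1089197 ] t [160.50213492 150.09511216] s [600.24362426 128.94143183]
0.04 [ 0.5982 -0.0519  0.1544] w [237.50363864 306.97684607] t [161.63007987 152.99367456] s [605.44192649 121.15770742]
0.045 [ 0.5959 -0.0524  0.1588] w [237.37293706 311.12915473] t [162.19902282 154.45572873] s [608.06210671 117.23435709]
0.05 [ 0.5937 -0.053   0.1633] w [237.23730812 315.43800231] t [162.77131846 155.92639857] s [610.69645799 113.28978761]
0.055 [ 0.5914 -0.0535  0.1677] w [237.09646783 319.91241099] t [163.34699653 157.40576047] s [613.34509559 109.32382637]
```

```bash
cat > g2.py <<'E'
from h import *
import sys
Y=np.radians(13.4);A=axis(Y);LID=np.array([.6164,-.0474,.1191])
def go(h,ang): # ang: rotation about nut axis (+ = anticlockwise) from tool x pointing along -y tester
    x=R.from_rotvec(A*np.radians(ang)).apply([np.sin(Y),-np.cos(Y),0])
    return rowto(LID+h*A,frame(A,x))
if __name__=="__main__":
    go(float(sys.argv[1]),float(sys.argv[2])); o=robot.get_obs();print(o["ft_force"].round(1),o["ft_torque"].round(2),o["finger_gap"],"h",(o["tool_pos"]-LID)@A)
E
python3 g2.py 0.04 -3.1
```

```text
t 1.9167 delta [-0.0064, 0.0067, 0.1931] ang [-0.0005, 0.0005, 0.0188] mm 77.3 deg 3.4 j [-0.44, 0.03, 1.88, 0.39, 0.87, 0.69]
[ 0.7 -0.4  0.8] [-0.08  0.15 -0.03] 0.09400551052833381 h 0.11722492788342607
```

move_arm(
  moves=[
    {"delta_pos":[-0.006,0.007,0.05],"angular":[0,0,0.019],"claw":-0.2},
    {"delta_pos":[-0.006,0.007,0.1],"angular":[0,0,0.019],"claw":-0.2},
    {"delta_pos":[-0.006,0.007,0.1],"angular":[0,0,0.019],"claw":-0.2},
    {"delta_pos":[-0.006,0.007,0.1],"angular":[0,0,0.019],"claw":-0.2},
  ],
)

```text
time: 2.25
tool_pos: [0.5806, -0.0549, 0.1864]
tool_rot: [-2.089, 1.742, -0.402]
ft_force: [0.5, -0.8, 1.4]
finger_gap: 0.0706
```

```bash
python3 g2.py 0.04 -3.1;python3 - <<'E'
from h import *
im=snap("wrist","w4.png")
cv2.imwrite("pics/c4.png",cv2.resize(im[90:330,200:430],None,fx=2.5,fy=2.5,interpolation=2))
E
```

```text
t 2.25 delta [0.0027, -0.0018, 0.0913] ang [0.0, 0.001, 0.0001] mm 36.6 deg 0.2 j [-0.41, 0.08, 1.92, 0.42, 0.78, 0.73]
[ 0.5 -0.8  1.4] [-0.    0.23  0.05] 0.07062621300847081 h 0.0765358547682232
```

View pics/c4.png

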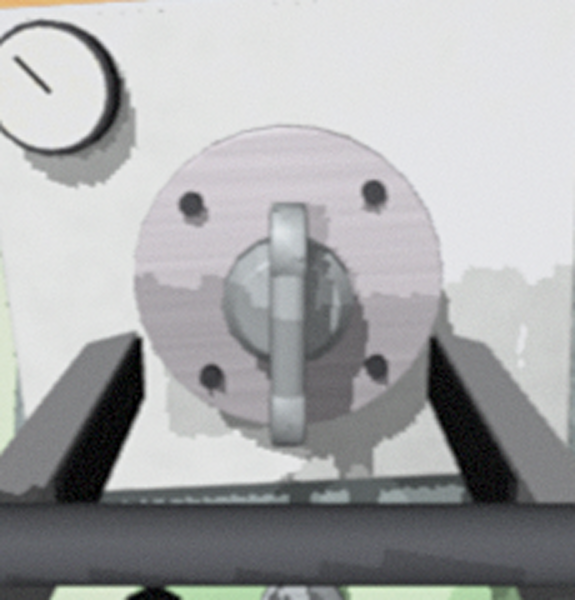

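move_arm(
  moves=[
    {"delta_pos":[0.002,-0.001,0.05],"angular":[0,0,0],"claw":-0.5},
    {"delta_pos":[0.002,-0.001,0.091],"angular":[0,0,0],"claw":-0.5},
    {"delta_pos":[0.002,-0.001,0.091],"angular":[0,0,0],"claw":-0.5},
    {"delta_pos":[0.002,-0.001,0.091],"angular":[0,0,0],"claw":-0.5},
  ],
)

```text
time: 2.63
tool_pos: [0.598, -0.0514, 0.1547]
tool_rot: [-2.089, 1.741, -0.403]
ft_force: [0.8, 1.1, 0.3]
finger_gap: 0.0401
```

```bash
python3 g2.py 0.04 -3.1
```

```text
t 2.6333 delta [0.001, 0.0001, 0.0006] ang [-0.0001, 0.0011, 0.0002] mm 0.5 deg 0.2 j [-0.38, 0.14, 1.95, 0.44, 0.7, 0.71]
[0.8 1.1 0.3] [-0.    0.17  0.01] 0.04012409475884657 h 0.04022596984605864
```

move_arm(
  moves=[
    {"delta_pos":[0.001,0,0],"angular":[0,0,0],"claw":-0.72},
    {"delta_pos":[0.001,0,0],"angular":[0,0,0],"claw":-0.72},
    {"delta_pos":[0.001,0,0],"angular":[0,0,0],"claw":-0.72},
    {"delta_pos":[0.001,0,0],"angular":[0,0,0],"claw":-0.72},
  ],
)

```text
time: 2.97
tool_pos: [0.5982, -0.0517, 0.1547]
tool_rot: [-2.089, 1.741, -0.404]
ft_force: [0.6, -0.4, 1.0]
finger_gap: 0.0147
```

```bash
python3 g2.py 0.04 -3.1
python3 - <<'E'
from h import *
snap("wrist","w5.png");snap("side","s5.png")
E
```

```text
t 2.9667 delta [0.0, 0.0004, 0.0006] ang [-0.0003, 0.0009, 0.0002] mm 0.3 deg 0.2 j [-0.39, 0.14, 1.95, 0.44, 0.69, 0.71]
[ 0.6 -0.4  1. ] [-0.05  0.14 -0.04] 0.014689204865364467 h 0.04023684577143787
```

move_arm(
  moves=[
    {"delta_pos":[0,0,0],"angular":[0,0,-0.028],"claw":-0.72},
    {"delta_pos":[0,0,0],"angular":[0,0,-0.056],"claw":-0.72},
    {"delta_pos":[0,0,0],"angular":[0,0,-0.084],"claw":-0.72},
    {"delta_pos":[0,0,0],"angular":[0,0,-0.112],"claw":-0.72},
    {"delta_pos":[0,0,0],"angular":[0,0,-0.14],"claw":-0.72},
  ],
)

```text
time: 3.48
tool_pos: [0.5981, -0.0514, 0.1539]
tool_rot: [-2.47, 1.264, -0.523]
ft_force: [0.8, 0.5, 1.0]
finger_gap: 0.0131
```

```bash
python3 g2.py 0.04 22
python3 - <<'E'
from h import *
snap("wrist","w6.png");snap("side","s6.png")
E
```

```text
t 3.4833 delta [0.001, -0.0001, -0.0011] ang [-0.0005, 0.0011, 0.002] mm 0.6 deg 0.4 j [-0.38, 0.14, 1.95, 0.45, 0.69, 0.27]
[0.8 0.5 1. ] [-0.01  0.1  -0.04] 0.013063234606204777 h 0.03956077005940253
```

move_arm(
  moves=[
    {"delta_pos":[0,0,0],"angular":[0,0,-0.028],"claw":-0.72},
    {"delta_pos":[0,0,0],"angular":[0,0,-0.056],"claw":-0.72},
    {"delta_pos":[0,0,0],"angular":[0,0,-0.084],"claw":-0.72},
    {"delta_pos":[0,0,0],"angular":[0,0,-0.112],"claw":-0.72},
  ],
)

```text
time: 3.92
tool_pos: [0.5982, -0.0517, 0.1538]
tool_rot: [-2.704, 0.831, -0.606]
ft_force: [1.8, 0.3, -1.8]
finger_gap: 0.0134
```

```bash
python3 g2.py 0.04 42
python3 - <<'E'
from h import *
snap("wrist","w7.png");snap("side","s7.png")
w=[cv2.resize(cv2.imread(f"pics/w{i}.png")[140:340,240:400],None,fx=1.6,fy=1.6,interpolation=2) for i in(5,6,7)]
s=[cv2.resize(cv2.imread(f"pics/s{i}.png")[155:215,270:350],(256,192),interpolation=2) for i in(5,6,7)]
cv2.imwrite("pics/m7.png",np.vstack([np.hstack(w),np.hstack(s)]))
E
```

```text
t 3.9167 delta [0.0005, -0.0004, -0.0014] ang [-0.0007, 0.0007, 0.0021] mm 0.6 deg 0.4 j [-0.39, 0.14, 1.95, 0.44, 0.69, -0.08]
[ 1.8  0.3 -1.8] [-0.14  0.01 -0.07] 0.013401833383176713 h 0.03944500172468194
```

View pics/m7.png

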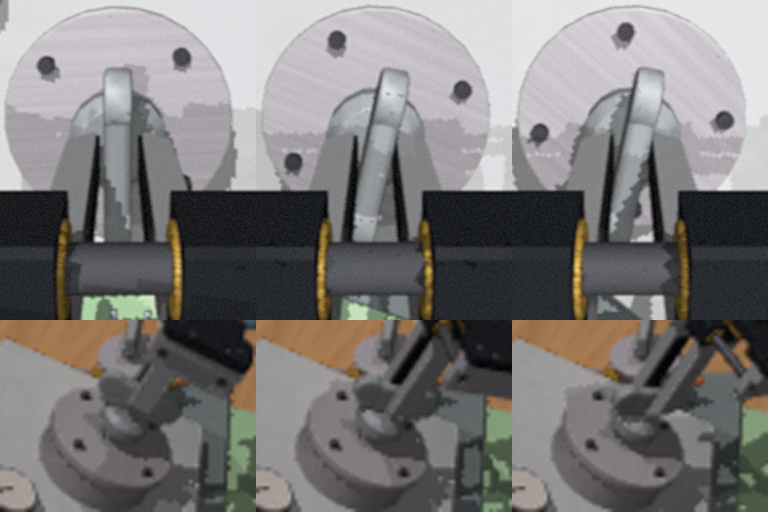

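move_arm(
  moves=[
    {"delta_pos":[0,0,0],"angular":[0,0,-0.028],"claw":-0.72},
    {"delta_pos":[0,0,0],"angular":[0,0,-0.056],"claw":-0.72},
    {"delta_pos":[0,0,0],"angular":[0,0,-0.084],"claw":-0.72},
    {"delta_pos":[0,0,0],"angular":[0,0,-0.084],"claw":-0.72},
  ],
)

```text
time: 4.35
tool_pos: [0.5982, -0.0518, 0.154]
tool_rot: [-2.834, 0.481, -0.658]
ft_force: [-0.0, -0.8, 0.1]
finger_gap: 0.013
```

```bash
python3 g2.py 0.04 57
python3 - <<'E'
from h import *
snap("wrist","w8.png");snap("side","s8.png")
E
```

```text
t 4.35 delta [0.0003, -0.0004, -0.0011] ang [-0.0008, 0.0004, 0.0016] mm 0.5 deg 0.3 j [-0.39, 0.14, 1.95, 0.44, 0.69, -0.34]
[-0.  -0.8  0.1] [-0.23  0.14 -0.09] 0.013022329251317554 h 0.039570247515552874
```

move_arm(
  moves=[
    {"delta_pos":[0,0,0],"angular":[0,0,-0.028],"claw":-0.72},
    {"delta_pos":[0,0,0],"angular":[0,0,-0.056],"claw":-0.72},
    {"delta_pos":[0,0,0],"angular":[0,0,-0.056],"claw":-0.72},
  ],
)

```text
time: 4.7
tool_pos: [0.5983, -0.0518, 0.154]
tool_rot: [-2.899, 0.233, -0.689]
ft_force: [-0.3, -0.5, -0.1]
finger_gap: 0.0135
```

```bash
python3 g2.py 0.04 67
python3 - <<'E'
from h import *
snap("wrist","w9.png");snap("side","s9.png")
w=[cv2.resize(cv2.imread(f"pics/w{i}.png")[140:340,240:400],None,fx=1.6,fy=1.6,interpolation=2) for i in(7,8,9)]
s=[cv2.resize(cv2.imread(f"pics/s{i}.png")[155:215,270:350],(256,192),interpolation=2) for i in(7,8,9)]
cv2.imwrite("pics/m9.png",np.vstack([np.hstack(w),np.hstack(s)]))
E
```

```text
t 4.7 delta [0.0, -0.0003, -0.0011] ang [-0.0009, 0.0002, 0.0021] mm 0.5 deg 0.4 j [-0.39, 0.14, 1.95, 0.44, 0.69, -0.52]
[-0.3 -0.5 -0.1] [-0.24  0.05 -0.1 ] 0.013467582112152831 h 0.03955335627630178
```

View pics/m9.png

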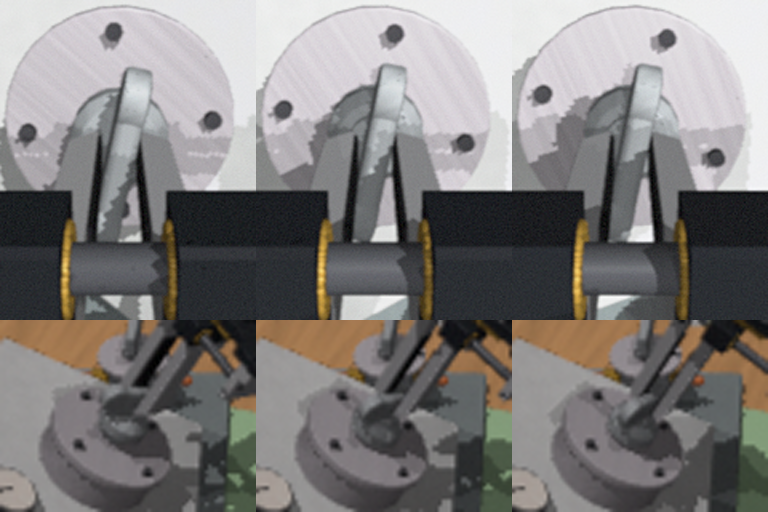

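move_arm(
  moves=[
    {"delta_pos":[0,0,0.008],"angular":[0,0,0.025],"claw":-0.72},
    {"delta_pos":[0,0,0.016],"angular":[0,0,0.05],"claw":-0.72},
    {"delta_pos":[0,0,0.016],"angular":[0,0,0.05],"claw":-1},
    {"delta_pos":[0,0,0.016],"angular":[0,0,0.05],"claw":-1},
    {"delta_pos":[0,0,0.016],"angular":[0,0,0.05],"claw":-1},
  ],
)

```text
time: 5.22
tool_pos: [0.6015, -0.0509, 0.1483]
tool_rot: [-2.842, 0.452, -0.663]
ft_force: [3.6, -0.5, -1.3]
finger_gap: 0.01
```

```bash
python3 g2.py 0.033 58; python3 -c "
from h import *
snap('side','s10.png');snap('wrist','w10.png')"
```

```text
t 5.2167 delta [-0.0003, 0.0003, -0.0] ang [-0.001, 0.0003, 0.0027] mm 0.2 deg 0.5 j [-0.38, 0.15, 1.95, 0.45, 0.68, -0.37]
[ 3.6 -0.5 -1.3] [-0.14 -0.33 -0.1 ] 0.009978914450455538 h 0.032984624074744846
```

move_arm(
  moves=[
    {"delta_pos":[0,0,0],"angular":[0,0,0.033],"claw":-1},
    {"delta_pos":[0,0,0.001],"angular":[0,0,0.066],"claw":-1},
    {"delta_pos":[0,0,0.002],"angular":[0,0,0.1],"claw":-1},
    {"delta_pos":[0,0,0.0025],"angular":[0,0,0.133],"claw":-1},
    {"delta_pos":[0,0,0.003],"angular":[0,0,0.167],"claw":-1},
  ],
)

```text
time: 5.73
tool_pos: [0.6016, -0.0507, 0.1475]
tool_rot: [-2.544, 1.143, -0.549]
ft_force: [3.1, 0.9, -0.8]
finger_gap: 0.0097
```

```bash
python3 g2.py 0.033 28
```

```text
t 5.7333 delta [0.0006, 0.0003, -0.0021] ang [-0.0007, 0.0008, 0.0009] mm 0.9 deg 0.2 j [-0.38, 0.15, 1.95, 0.45, 0.68, 0.16]
[ 3.1  0.9 -0.8] [-0.07 -0.24 -0.01] 0.009742886665773304 h 0.03214645064018203
```

move_arm(
  moves=[
    {"delta_pos":[0,0,0.0007],"angular":[0,0,0.033],"claw":-1},
    {"delta_pos":[0,0,0.0014],"angular":[0,0,0.066],"claw":-1},
    {"delta_pos":[0,0,0.002],"angular":[0,0,0.1],"claw":-1},
    {"delta_pos":[0,0,0.0027],"angular":[0,0,0.133],"claw":-1},
    {"delta_pos":[0,0,0.0034],"angular":[0,0,0.167],"claw":-1},
  ],
)

```text
time: 6.15
tool_pos: [0.6022, -0.0503, 0.1463]
tool_rot: [-2.108, 1.721, -0.408]
ft_force: [2.8, 0.2, 0.6]
finger_gap: 0.01
```

```bash
python3 g2.py 0.033 -2;python3 -c "
from h import *
snap('side','s11.png');snap('wrist','w11.png')"
```

```text
t 6.15 delta [0.0012, -0.0002, -0.0055] ang [-0.0001, 0.0012, 0.0005] mm 2.3 deg 0.2 j [-0.38, 0.16, 1.95, 0.45, 0.67, 0.68]
[2.8 0.2 0.6] [ 0.12 -0.26  0.03] 0.00996355429132233 h 0.030794701775062883
```

move_arm(
  moves=[
    {"delta_pos":[0,0,0.0007],"angular":[0,0,0.033],"claw":-1},
    {"delta_pos":[0,0,0.0014],"angular":[0,0,0.066],"claw":-1},
    {"delta_pos":[0,0,0.002],"angular":[0,0,0.1],"claw":-1},
    {"delta_pos":[0,0,0.0027],"angular":[0,0,0.133],"claw":-1},
    {"delta_pos":[0,0,0.0034],"angular":[0,0,0.167],"claw":-1},
  ],
)

```text
time: 6.67
tool_pos: [0.6028, -0.0499, 0.1451]
tool_rot: [-1.567, 2.17, -0.249]
ft_force: [1.5, 2.7, 0.5]
finger_gap: 0.0098
```

```bash
python3 g2.py 0.033 -32
```

```text
t 6.6667 delta [0.0015, -0.0009, -0.009] ang [0.0005, 0.0012, 0.001] mm 3.7 deg 0.3 j [-0.38, 0.16, 1.95, 0.45, 0.67, 1.21]
[1.5 2.7 0.5] [ 0.35 -0.38  0.13] 0.009840589258101348 h 0.029409732854307036
```

move_arm(
  moves=[
    {"delta_pos":[0,0,0.0007],"angular":[0,0,0.033],"claw":-1},
    {"delta_pos":[0,0,0.0014],"angular":[0,0,0.066],"claw":-1},
    {"delta_pos":[0,0,0.002],"angular":[0,0,0.1],"claw":-1},
    {"delta_pos":[0,0,0.0027],"angular":[0,0,0.133],"claw":-1},
  ],
)

```text
time: 7.0
tool_pos: [0.6034, -0.0496, 0.1442]
tool_rot: [-1.074, 2.43, -0.114]
ft_force: [2.6, 2.9, 1.5]
finger_gap: 0.0099
```

```bash
python3 g2.py 0.033 -56;python3 -c "
from h import *
snap('side','s12.png')"
```

```text
t 7.0 delta [0.0016, -0.0014, -0.0116] ang [0.001, 0.001, 0.0013] mm 4.7 deg 0.4 j [-0.38, 0.16, 1.95, 0.46, 0.67, 1.62]
[2.6 2.9 1.5] [ 0.44 -0.46  0.19] 0.009871036925730185 h 0.02837243047051101
```

move_arm(
  moves=[
    {"delta_pos":[0,0,0.0007],"angular":[0,0,0.033],"claw":-1},
    {"delta_pos":[0,0,0.0014],"angular":[0,0,0.066],"claw":-1},
    {"delta_pos":[0,0,0.002],"angular":[0,0,0.1],"claw":-1},
    {"delta_pos":[0,0,0.0027],"angular":[0,0,0.133],"claw":-1},
  ],
)

```text
time: 7.38
tool_pos: [0.6041, -0.0494, 0.1434]
tool_rot: [-0.548, 2.595, 0.023]
ft_force: [2.3, 3.2, 0.4]
finger_gap: 0.0099
```

```bash
sed -i 's/,"h",/,"Ta",o["ft_torque"]@A,"h",/' g2.py; python3 g2.py 0.033 -80
```

```text
t 7.3833 delta [0.0014, -0.0019, -0.0143] ang [0.0013, 0.0006, 0.0022] mm 5.8 deg 0.5 j [-0.38, 0.16, 1.95, 0.46, 0.67, 2.04]
[2.3 3.2 0.4] [ 0.57 -0.52  0.19] 0.009851819692078401 Ta -0.03482687185152642 h 0.027300954008494277
```

move_arm(
  moves=[
    {"delta_pos":[0,0,0.0006],"angular":[0,0,0.022],"claw":-1},
    {"delta_pos":[0,0,0.001],"angular":[0,0,0.044],"claw":-1},
    {"delta_pos":[0,0,0.0012],"angular":[0,0,0.056],"claw":-1},
  ],
)

```text
time: 7.63
tool_pos: [0.6043, -0.0494, 0.143]
tool_rot: [-0.321, 2.634, 0.081]
ft_force: [2.8, 2.8, 1.0]
finger_gap: 0.0099
```

```bash
python3 g2.py 0.033 -90
```

```text
t 7.6333 delta [0.0012, -0.0021, -0.0154] ang [0.0014, 0.0004, 0.0024] mm 6.2 deg 0.5 j [-0.38, 0.16, 1.95, 0.46, 0.67, 2.21]
[2.8 2.8 1. ] [ 0.59 -0.62  0.25] 0.009889618211694937 Ta 0.01699141279834115 h 0.026856040836716243
```

move_arm(
  moves=[
    {"delta_pos":[0,0,0.0004],"angular":[0,0,0.016],"claw":-1},
    {"delta_pos":[0,0,0.0008],"angular":[0,0,0.033],"claw":-1},
    {"delta_pos":[0,0,0.0008],"angular":[0,0,0.033],"claw":-1},
  ],
)

```text
time: 7.88
tool_pos: [0.6045, -0.0493, 0.1428]
tool_rot: [-0.186, 2.65, 0.115]
ft_force: [2.9, 3.8, 2.9]
finger_gap: 0.0098
```

```bash
python3 g2.py 0.033 -96
```

```text
t 7.8833 delta [0.0011, -0.0022, -0.0161] ang [0.0014, 0.0003, 0.0031] mm 6.5 deg 0.6 j [-0.38, 0.16, 1.95, 0.46, 0.67, 2.31]
[2.9 3.8 2.9] [ 0.73 -0.62  0.26] 0.00975259801110958 Ta -0.03423190806014604 h 0.026556678519945014
```

move_arm(
  moves=[
    {"delta_pos":[0,0,0.0004],"angular":[0,0,0.016],"claw":-1},
    {"delta_pos":[0,0,0.0008],"angular":[0,0,0.033],"claw":-1},
    {"delta_pos":[0,0,0.0008],"angular":[0,0,0.033],"claw":-1},
  ],
)

```text
time: 8.13
tool_pos: [0.6047, -0.0494, 0.1426]
tool_rot: [-0.048, 2.659, 0.148]
ft_force: [2.7, 4.6, 3.5]
finger_gap: 0.0099
```

```bash
python3 g2.py 0.033 -102; python3 -c "
from h import *
snap('side','s13.png');snap('wrist','w13.png')"
```

```text
t 8.1333 delta [0.001, -0.0022, -0.0168] ang [0.0014, 0.0002, 0.0034] mm 6.8 deg 0.7 j [-0.38, 0.16, 1.95, 0.46, 0.66, 2.42]
[2.7 4.6 3.5] [ 0.81 -0.68  0.25] 0.009928371759071684 Ta -0.07880585771323927 h 0.026271106892784356
```

move_arm(
  moves=[
    {"delta_pos":[0,0,0.0004],"angular":[0,0,0.016],"claw":-1},
    {"delta_pos":[0,0,0.0007],"angular":[0,0,0.033],"claw":-1},
    {"delta_pos":[0,0,0.0007],"angular":[0,0,0.033],"claw":-1},
  ],
)

```text
time: 8.48
tool_pos: [0.6047, -0.0495, 0.1425]
tool_rot: [0.087, 2.663, 0.181]
ft_force: [1.5, 4.7, 4.5]
finger_gap: 0.0101
```

```bash
python3 g2.py 0.033 -108
```

```text
t 8.4833 delta [0.0006, -0.002, -0.0169] ang [0.0013, -0.0, 0.0045] mm 6.8 deg 0.8 j [-0.38, 0.16, 1.95, 0.46, 0.66, 2.52]
[1.5 4.7 4.5] [ 0.65 -0.72  0.86] 0.01010365928223187 Ta 0.5408025111892462 h 0.02622630364530186
```

move_arm(
  moves=[
    {"delta_pos":[0,0,0.0003],"angular":[0,0,0.014],"claw":-1},
    {"delta_pos":[0,0,0.0006],"angular":[0,0,0.028],"claw":-1},
    {"delta_pos":[0,0,0.0006],"angular":[0,0,0.028],"claw":-1},
  ],
)

```text
time: 8.73
tool_pos: [0.6047, -0.0499, 0.1424]
tool_rot: [0.203, 2.661, 0.207]
ft_force: [0.3, 2.6, 5.4]
finger_gap: 0.011
```

```bash
python3 g2.py 0.033 -113
python3 - <<'E'
from h import *
snap('side','s14.png');snap('wrist','w14.png')
w=[cv2.resize(cv2.imread(f"pics/w{i}.png")[140:340,240:400],None,fx=1.6,fy=1.6,interpolation=2) for i in(10,13,14)]
s=[cv2.resize(cv2.imread(f"pics/s{i}.png")[155:215,270:350],(256,192),interpolation=2) for i in(10,13,14)]
cv2.imwrite("pics/m14.png",np.vstack([np.hstack(w),np.hstack(s)]))
E
```

```text
t 8.7333 delta [0.0006, -0.0009, -0.0171] ang [0.0009, -0.0, 0.0047] mm 6.8 deg 0.9 j [-0.38, 0.16, 1.95, 0.46, 0.66, 2.61]
[0.3 2.6 5.4] [ 0.4  -0.53  0.7 ] 0.011013996148650127 Ta 0.49103371876270197 h 0.026165175347002193
```

View pics/m14.png

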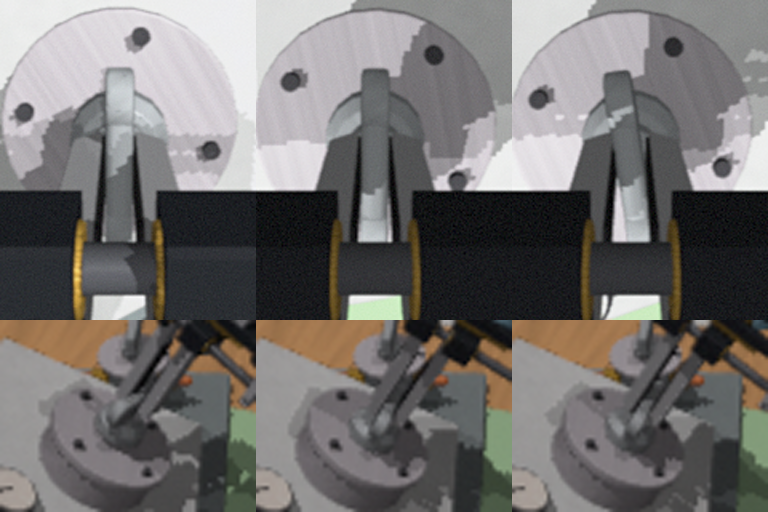

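move_arm(
  moves=[
    {"delta_pos":[0,0,0],"angular":[0,0,-0.02],"claw":-0.4},
    {"delta_pos":[0,0,0],"angular":[0,0,-0.02],"claw":-0.4},
    {"delta_pos":[0,0,0],"angular":[0,0,-0.02],"claw":-0.4},
    {"delta_pos":[0,0,-0.08],"angular":[0,0,-0.02],"claw":-0.4},
    {"delta_pos":[0,0,-0.16],"angular":[0,0,-0.02],"claw":-0.4},
  ],
)

```text
time: 9.25
tool_pos: [0.573, -0.0567, 0.1952]
tool_rot: [0.127, 2.671, 0.192]
ft_force: [-0.3, -0.2, 0.3]
finger_gap: 0.028
```

```bash
cat > v.py <<'E'
from h import *
Y=np.radians(13.4)
c=cam("wrist");c=(c[0],c[1],c[2],np.load("w3T.npy"));zc=c[3][:3,2]
P=lambda x,y:(220+x/2.6,90+y/2.6)
w=ray("wrist",*P(625,308.5),c);print("by Z",w[0]+w[1]*.351/(w[1]@zc))
t=ray("top",376.7,169.6);print("disc tri wt",tri([w,t]))
for z in(.05,.06,.07,.08): print(z,onz("wrist",*P(625,308.5),z,c),onz("top",376.7,169.6,z),(np.array(proj("side",onz("wrist",*P(625,308.5),z,c)))-[240,140])*3+[390,0])
for z in(.08,.09,.1): # bar top ends
    p=onz("wrist",*P(612,285),z,c);q=onz("wrist",*P(766,288),z,c);print("bar",z,p,q,np.linalg.norm(q-p),np.degrees(np.arctan2((q-p)[0],-(q-p)[1])))
E
python3 v.py; python3 -c "
from h import *
o=robot.get_obs();print(o['tool_pos'],o['finger_gap'],o['ft_force'],o['joints'])"
```

```text
by Z [ 0.65501003 -0.21375529  0.0721436 ]
disc tri wt (array([ 0.65330654, -0.2113536 ,  0.07771654]), [np.float64(9.21034136076261e-05), np.float64(9.210341360755376e-05)])
0.05 [ 0.66212994 -0.22318122  0.05      ] [ 0.65874265 -0.21445361  0.05      ] [600.15080359  86.66086373]
0.06 [ 0.6589146  -0.21892449  0.06      ] [ 0.65681264 -0.21332312  0.06      ] [601.61555446  81.80929529]
0.07 [ 0.65569927 -0.21466776  0.07      ] [ 0.65488264 -0.21219263  0.07      ] [603.10324308  76.88175212]
0.08 [ 0.65248394 -0.21041103  0.08      ] [ 0.65295263 -0.21106215  0.08      ] [604.6144125   71.87643551]
bar 0.08 [ 0.66159513 -0.20362225  0.08      ] [ 0.67609362 -0.26889623  0.08      ] 0.06686477308567974 12.523082075962598
bar 0.09 [ 0.65810852 -0.19956765  0.09      ] [ 0.67217532 -0.26289813  0.09      ] 0.06487391391770121 12.523082075962495
bar 0.1 [ 0.65462191 -0.19551305  0.1       ] [ 0.66825703 -0.25690004  0.1       ] 0.06288305474972282 12.523082075962463
[ 0.57301531 -0.05666011  0.19522689] 0.028011767703877106 [-0.30393101 -0.15713124  0.25349673] [-0.41936384  0.06783112  1.91507491  0.40737684  0.81147838  2.58619675]
```

move_arm(
  moves=[
    {"delta_pos":[0,0,-0.06],"angular":[0,0,-0.2],"claw":-0.3},
    {"delta_pos":[0,0,-0.12],"angular":[0,0,-0.2],"claw":-0.3},
    {"delta_pos":[0,0,-0.12],"angular":[0,0,-0.2],"claw":-0.3},
    {"delta_pos":[0,0,-0.12],"angular":[0,0,-0.2],"claw":-0.3},
    {"delta_pos":[0,0,-0.12],"angular":[0,0,-0.2],"claw":-0.3},
  ],
)

```text
time: 9.67
tool_pos: [0.5525, -0.0629, 0.2401]
tool_rot: [-0.703, 2.559, -0.019]
ft_force: [-0.8, -0.0, -0.5]
finger_gap: 0.033
```

move_arm(
  moves=[
    {"delta_pos":[0,0,0],"angular":[0,0,-0.2],"claw":-0.3},
    {"delta_pos":[0,0,0],"angular":[0,0,-0.2],"claw":-0.3},
    {"delta_pos":[0,0,0],"angular":[0,0,-0.2],"claw":-0.3},
    {"delta_pos":[0,0,0],"angular":[0,0,-0.2],"claw":-0.3},
    {"delta_pos":[0,0,0],"angular":[0,0,-0.2],"claw":-0.3},
  ],
)

```text
time: 10.08
tool_pos: [0.5525, -0.0627, 0.2392]
tool_rot: [-1.467, 2.236, -0.22]
ft_force: [0.1, -0.0, -0.4]
finger_gap: 0.0326
```

```bash
cat > g3.py <<'E'
from h import *
import sys
Y=np.radians(13.4)
x,y,z,ang=map(float,sys.argv[1:5]) # ang deg clockwise from shut alignment
t=Y-np.radians(ang)
rowto([x,y,z],frame([0,0,1],[np.cos(t),np.sin(t),0]))
o=robot.get_obs();print(o["tool_pos"].round(4),o["ft_force"].round(1),o["ft_torque"].round(2),o["finger_gap"])
E
python3 g3.py .6547 -.2135 .22 0
```

```text
t 10.0833 delta [0.2688, -0.3522, 0.1161] ang [-0.1714, -0.084, -0.6881] mm 183.2 deg 128.5 j [-0.46, -0.0, 1.87, 0.39, 0.92, 1.34]
[ 0.5525 -0.0627  0.2392] [ 0.1 -0.  -0.4] [ 0.03  0.23 -0.01] 0.032647412558383666
```

move_arm(
  moves=[
    {"delta_pos":[0.1,-0.13,0.04],"angular":[-0.17,-0.084,-0.688],"claw":-0.3},
    {"delta_pos":[0.1,-0.13,0.04],"angular":[-0.17,-0.084,-0.688],"claw":-0.3},
    {"delta_pos":[0.1,-0.13,0.04],"angular":[-0.17,-0.084,-0.688],"claw":-0.3},
    {"delta_pos":[0.14,-0.18,0.06],"angular":[-0.17,-0.084,-0.688],"claw":-0.3},
    {"delta_pos":[0.14,-0.18,0.06],"angular":[-0.17,-0.084,-0.688],"claw":-0.3},
  ],
)

```text
time: 10.5
tool_pos: [0.606, -0.1448, 0.2277]
tool_rot: [-2.157, 1.734, -0.184]
ft_force: [1.0, -0.1, -0.7]
finger_gap: 0.0326
```

```bash
python3 g3.py .6547 -.2135 .22 0
```

```text
t 10.5 delta [0.1966, -0.074, 0.023] ang [-0.124, -0.0613, -0.4984] mm 84.5 deg 93.1 j [-0.57, 0.21, 1.61, 0.38, 1.17, 0.66]
[ 0.606  -0.1448  0.2277] [ 1.  -0.1 -0.7] [-0.03  0.18  0.06] 0.0325976499572399
```

move_arm(
  moves=[
    {"delta_pos":[0.197,-0.074,0.023],"angular":[-0.124,-0.061,-0.498],"claw":-0.3},
    {"delta_pos":[0.197,-0.074,0.023],"angular":[-0.124,-0.061,-0.498],"claw":-0.3},
    {"delta_pos":[0.197,-0.074,0.023],"angular":[-0.124,-0.061,-0.498],"claw":-0.3},
    {"delta_pos":[0.197,-0.074,0.023],"angular":[-0.124,-0.061,-0.498],"claw":-0.3},
    {"delta_pos":[0.197,-0.074,0.023],"angular":[-0.124,-0.061,-0.498],"claw":-0.3},
  ],
)

```text
time: 10.92
tool_pos: [0.6529, -0.2113, 0.2196]
tool_rot: [-2.702, 1.039, -0.121]
ft_force: [0.1, 0.3, 0.3]
finger_gap: 0.0328
```

```bash
python3 g3.py .6547 -.2135 .22 0
```

```text
t 10.9167 delta [0.007, 0.0007, -0.0013] ang [-0.077, -0.0367, -0.3064] mm 2.8 deg 57.2 j [-0.56, 0.4, 1.32, 0.26, 1.4, 0.13]
[ 0.6529 -0.2113  0.2196] [0.1 0.3 0.3] [-0.08  0.06  0.05] 0.03283974905899281
```

move_arm(
  moves=[
    {"delta_pos":[0.007,0.001,-0.001],"angular":[-0.077,-0.037,-0.306],"claw":-0.3},
    {"delta_pos":[0.007,0.001,-0.001],"angular":[-0.077,-0.037,-0.306],"claw":-0.3},
    {"delta_pos":[0.007,0.001,-0.001],"angular":[-0.077,-0.037,-0.306],"claw":-0.3},
    {"delta_pos":[0.007,0.001,-0.001],"angular":[-0.077,-0.037,-0.306],"claw":-0.3},
    {"delta_pos":[0.007,0.001,-0.001],"angular":[-0.077,-0.037,-0.306],"claw":-0.3},
  ],
)

```text
time: 11.33
tool_pos: [0.6546, -0.2127, 0.2208]
tool_rot: [-3.041, 0.192, -0.05]
ft_force: [0.6, 0.4, -0.1]
finger_gap: 0.0328
```

```bash
python3 g3.py .6547 -.2135 .22 0
```

```text
t 11.3333 delta [0.0005, 0.0022, 0.0019] ang [-0.0286, -0.0139, -0.1144] mm 1.2 deg 21.4 j [-0.47, 0.44, 1.22, 0.1, 1.49, -0.35]
[ 0.6546 -0.2127  0.2208] [ 0.6  0.4 -0.1] [-0.06 -0.08  0.01] 0.032764402821456984
```

move_arm(
  moves=[
    {"delta_pos":[0,0.002,0.002],"angular":[-0.0286,-0.0139,-0.1144],"claw":-0.3},
    {"delta_pos":[0,0.002,0.002],"angular":[-0.0286,-0.0139,-0.1144],"claw":-0.3},
    {"delta_pos":[0,0.002,0.002],"angular":[-0.0286,-0.0139,-0.1144],"claw":-0.3},
    {"delta_pos":[0,0.002,0.002],"angular":[-0.0286,-0.0139,-0.1144],"claw":-0.3},
    {"delta_pos":[0,0.002,0.002],"angular":[-0.0286,-0.0139,-0.1144],"claw":-0.3},
  ],
)

```text
time: 11.75
tool_pos: [0.6547, -0.2124, 0.2204]
tool_rot: [-3.12, -0.354, -0.002]
ft_force: [-0.3, 0.0, 1.1]
finger_gap: 0.0326
```

```bash
python3 g3.py .6547 -.2135 .22 0
python3 - <<'E'
from h import *
c=cam("wrist");im=snap("wrist","w15.png");print(abs(cam("wrist")[3]-c[3]).max());np.save("w15T.npy",c[3])
print(proj("wrist",[.6547,-.2135,.093],c))
cv2.imwrite("pics/c15.png",cv2.resize(im[60:300,180:460],None,fx=2.5,fy=2.5,interpolation=2))
E
```

```text
t 11.75 delta [-0.0007, 0.0027, 0.0011] ang [-0.0005, -0.0005, -0.0025] mm 1.2 deg 0.5 j [-0.42, 0.44, 1.21, 0.0, 1.49, -0.64]
[ 0.6547 -0.2124  0.2204] [-0.3  0.   1.1] [ 0.04 -0.11 -0.02] 0.03263700902297562
0.0006286056849443
(np.float64(312.33530241929526), np.float64(192.24727920308186))
```

View pics/c15.png

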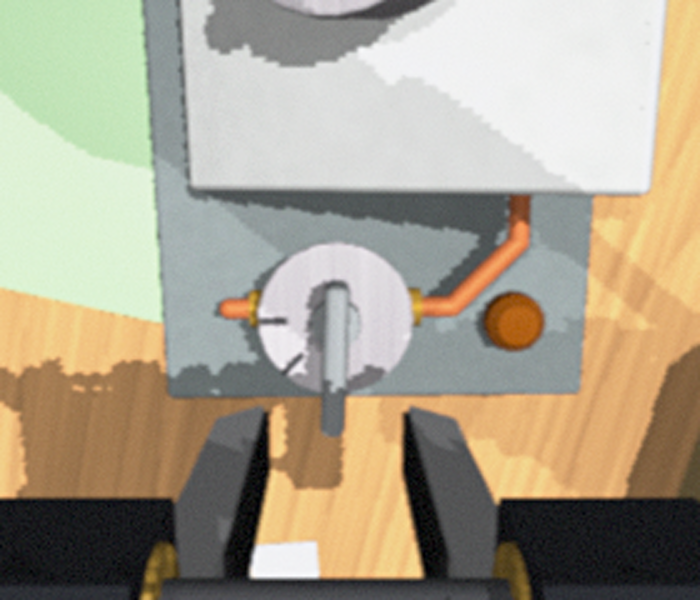

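Run:
```python
from h import *
c=cam("wrist");c=(c[0],c[1],c[2],np.load("w15T.npy"))
Q=lambda x,y,z:onz("wrist",180+x/2.5,60+y/2.5,z,c)
im=cv2.imread("pics/w15.png")
d=[Q(336,317,z) for z in(.068,.071,.074)];print("disc",d)
print("diam",np.linalg.norm(Q(413,315,.071)-Q(259,318,.071)),np.linalg.norm(Q(336,243,.071)-Q(336,392,.071)))
def az(v):return np.degrees(np.arctan2(v[0],-v[1]))
C=Q(336,317.5,.071)
print("ctr",C,"mid",(Q(413,315,.071)+Q(259,318,.071))/2,(Q(336,243,.071)+Q(336,392,.071))/2)
for n,p in(("half",(290,362)),("open",(272,321))):
    v=Q(*p,.071)-C;print(n,np.linalg.norm(v),az(v))
p,q=Q(339,290,.105),Q(333,428,.105);print("bar",p,q,az(q-p),np.linalg.norm(q-p),"axis by length",p+(q-p)*20/62)
# edges of base & plate
print("base edge",[az(Q(580,392,.012)-Q(172,397,.012))],az(Q(645,190,.13)-Q(192,188,.13)))
# automatic bar edges: dark/bright gradient rows
g=cv2.cvtColor(im,6).astype(float);gx=cv2.Sobel(g,-1,1,0)
for v in range(180,232,6):
    r=gx[v,300:328];print(v,300+r.argmax(),300+r.argmin(),end="; ")
```

```text
disc [array([ 0.65674807, -0.21248699,  0.068     ]), array([ 0.65659737, -0.21187656,  0.071     ]), array([ 0.65644668, -0.21126613,  0.074     ])]
diam 0.0681403972051205 0.06737780163647586
ctr [ 0.65664808 -0.21209673  0.071     ] mid [ 0.65653717 -0.21165884  0.071     ] [ 0.65682821 -0.21287887  0.071     ]
half 0.029014609674128385 -32.39855023513579
open 0.028392175098405747 -73.87592638287963
bar [ 0.65360509 -0.19412116  0.105     ] [ 0.66415492 -0.25068932  0.105     ] 10.56416738323471 0.05754350446736808 axis by length [ 0.65700826 -0.21236895  0.105     ]
base edge [np.float64(103.65094869608615)] 102.69717878542585
180 310 303; 186 310 303; 192 310 302; 198 310 302; 204 300 302; 210 310 321; 216 312 314; 222 318 308; 228 318 308;
```

```bash
python3 g3.py .6567 -.2122 .087 2.9
```

```text
t 11.8 delta [0.0046, 0.0002, 0.3339] ang [-0.0005, -0.0006, 0.0134] mm 133.6 deg 2.4 j [-0.42, 0.44, 1.21, 0.0, 1.49, -0.64]
[ 0.6547 -0.2128  0.2205] [ 0.1  0.1 -0.8] [ 0.03 -0.13 -0.03] 0.03231487035869491
```

move_arm(
  moves=[
    {"delta_pos":[0.0046,0,0.09],"angular":[0,0,0.0134],"claw":-0.3},
    {"delta_pos":[0.0046,0,0.18],"angular":[0,0,0.0134],"claw":-0.3},
    {"delta_pos":[0.0046,0,0.26],"angular":[0,0,0.0134],"claw":-0.3},
    {"delta_pos":[0.0046,0,0.32],"angular":[0,0,0.0134],"claw":-0.3},
    {"delta_pos":[0.0046,0,0.32],"angular":[0,0,0.0134],"claw":-0.3},
  ],
)

```text
time: 12.22
tool_pos: [0.6528, -0.2113, 0.0868]
tool_rot: [-3.121, -0.286, 0.012]
ft_force: [-0.5, 0.2, -0.7]
finger_gap: 0.0327
```

```bash
python3 g3.py .6567 -.2122 .087 2.9
```

```text
t 12.2167 delta [0.0092, 0.0041, -0.0005] ang [-0.0024, 0.0022, -0.0001] mm 4.0 deg 0.6 j [-0.42, 0.52, 1.41, 0.0, 1.22, -0.6]
[ 0.6528 -0.2113  0.0868] [-0.5  0.2 -0.7] [-0.   -0.05  0.02] 0.032655093173950496
```

move_arm(
  moves=[
    {"delta_pos":[0,0,0],"angular":[0,0,0],"claw":-0.4},
    {"delta_pos":[0,0,0],"angular":[0,0,0],"claw":-0.4},
  ],
)

```text
time: 12.38
tool_pos: [0.6582, -0.2131, 0.0948]
tool_rot: [3.128, 0.289, 0.008]
ft_force: [-0.1, -0.3, 0.1]
finger_gap: 0.0285
```

```bash
python3 g3.py .6567 -.2122 .087 2.9
```

```text
t 12.3833 delta [-0.0033, -0.003, 0.0194] ang [0.0002, -0.0016, 0.0003] mm 8.0 deg 0.3 j [-0.42, 0.52, 1.4, 0.0, 1.22, -0.6]
[ 0.6582 -0.2131  0.0948] [-0.1 -0.3  0.1] [-0.03 -0.08 -0.04] 0.028500532645004188
```

move_arm(
  moves=[
    {"delta_pos":[0,0,0.005],"angular":[0,0,0],"claw":-0.4},
    {"delta_pos":[0,-0.001,0.01],"angular":[0,0,0],"claw":-0.5},
    {"delta_pos":[0,-0.001,0.013],"angular":[0,0,0],"claw":-0.6},
    {"delta_pos":[0,-0.001,0.013],"angular":[0,0,0],"claw":-0.7},
    {"delta_pos":[0,-0.001,0.013],"angular":[0,0,0],"claw":-0.7},
  ],
)

```text
time: 12.8
tool_pos: [0.657, -0.2118, 0.0885]
tool_rot: [-3.127, -0.292, -0.004]
ft_force: [-0.8, 0.0, 0.1]
finger_gap: 0.0144
```

```bash
python3 g3.py .6567 -.2122 .087 2.9
```

```text
t 12.8 delta [-0.0009, 0.0009, 0.0037] ang [-0.0001, -0.0008, 0.0009] mm 1.5 deg 0.2 j [-0.41, 0.52, 1.41, 0.0, 1.21, -0.6]
[ 0.657  -0.2118  0.0885] [-0.8  0.   0.1] [-0.06  0.15  0.01] 0.014430676561707115
```

Good; clamp.

move_arm(
  moves=[
    {"delta_pos":[0,0,0.002],"angular":[0,0,0],"claw":-1},
    {"delta_pos":[0,0,0.002],"angular":[0,0,0],"claw":-1},
    {"delta_pos":[0,0,0.002],"angular":[0,0,0],"claw":-1},
  ],
)

```text
time: 13.05
tool_pos: [0.6549, -0.2122, 0.0876]
tool_rot: [-3.127, -0.292, 0.002]
ft_force: [-4.6, -0.5, 3.9]
finger_gap: 0.0096
```

```bash
python3 g3.py .6567 -.2122 .087 45
```

```text
t 13.05 delta [0.0044, 0.0008, 0.0016] ang [-0.0001, 0.0006, 0.2348] mm 1.9 deg 42.3 j [-0.41, 0.52, 1.41, -0.0, 1.21, -0.6]
[ 0.6549 -0.2122  0.0876] [-4.6 -0.5  3.9] [-0.21  0.87  0.06] 0.009552503373034668
```

move_arm(
  moves=[
    {"delta_pos":[-0.004,0,0],"angular":[0,0,0.03],"claw":-1},
    {"delta_pos":[-0.004,0,0],"angular":[0,0,0.06],"claw":-1},
    {"delta_pos":[-0.004,0,0],"angular":[0,0,0.09],"claw":-1},
    {"delta_pos":[-0.004,0,0],"angular":[0,0,0.12],"claw":-1},
    {"delta_pos":[-0.004,0,0],"angular":[0,0,0.15],"claw":-1},
  ],
)

```text
time: 13.47
tool_pos: [0.655, -0.2122, 0.0876]
tool_rot: [-3.108, 0.453, -0.002]
ft_force: [-2.3, -1.6, 3.0]
finger_gap: 0.0099
```

move_arm(
  moves=[
    {"delta_pos":[0,0,0],"angular":[0,0,0.03],"claw":-1},
    {"delta_pos":[0,0,0],"angular":[0,0,0.06],"claw":-1},
    {"delta_pos":[0,0,0],"angular":[0,0,0.085],"claw":-1},
    {"delta_pos":[0,0,0],"angular":[0,0,0.085],"claw":-1},
    {"delta_pos":[0,0,0],"angular":[0,0,0.085],"claw":-1},
  ],
)

```text
time: 13.88
tool_pos: [0.655, -0.2122, 0.0876]
tool_rot: [-3.022, 0.853, -0.002]
ft_force: [-2.8, -0.4, 4.4]
finger_gap: 0.0103
```

```bash
python3 g3.py .6549 -.2122 .087 45
```

```text
t 13.8833 delta [-0.0004, 0.0001, 0.0015] ang [-0.0006, -0.0003, 0.0003] mm 0.6 deg 0.1 j [-0.42, 0.52, 1.41, 0.0, 1.21, 0.13]
[ 0.655  -0.2122  0.0876] [-2.8 -0.4  4.4] [-0.16  0.58 -0.03] 0.010315880967219339
```

Turned 45°. Release, rise, and look.

move_arm(
  moves=[
    {"delta_pos":[0,0,0],"angular":[0,0,0],"claw":-0.4},
    {"delta_pos":[0,0,0],"angular":[0,0,0],"claw":-0.4},
    {"delta_pos":[0,0,0],"angular":[0,0,0],"claw":-0.4},
    {"delta_pos":[0,0,-0.07],"angular":[0,0,0],"claw":-0.4},
    {"delta_pos":[0,0,-0.15],"angular":[0,0,0],"claw":-0.4},
  ],
)

```text
time: 14.3
tool_pos: [0.6538, -0.2111, 0.1444]
tool_rot: [-3.019, 0.855, 0.007]
ft_force: [-0.5, -0.0, -0.5]
finger_gap: 0.0281
```

move_arm(
  moves=[
    {"delta_pos":[0,0,-0.1],"angular":[0,0,-0.04],"claw":-0.4},
    {"delta_pos":[0,0,-0.15],"angular":[0,0,-0.08],"claw":-0.4},
    {"delta_pos":[0,0,-0.18],"angular":[0,0,-0.12],"claw":-0.4},
    {"delta_pos":[0,0,-0.18],"angular":[0,0,-0.12],"claw":-0.4},
    {"delta_pos":[0,0,-0.18],"angular":[0,0,-0.12],"claw":-0.4},
  ],
)

```text
time: 14.72
tool_pos: [0.6557, -0.2121, 0.2193]
tool_rot: [-3.128, 0.279, -0.006]
ft_force: [-0.1, 0.1, -0.2]
finger_gap: 0.0283
```

Run:
```python
from h import *
for i in range(3): robot.snapshot("wrist")
c=cam("wrist");im=snap("wrist","w16.png");print(abs(cam("wrist")[3]-c[3]).max());np.save("w16T.npy",c[3])
o=robot.get_obs();print(o["tool_pos"],o["time"],proj("wrist",[.6567,-.2122,.105],c))
t=snap("top","t16.png");s=snap("side","s16.png")
W=cv2.resize(im[30:290,100:460],(720,520),interpolation=2)
cv2.imwrite("pics/c16.png",W)
```

```text
0.0003629546944958484
[ 0.65453713 -0.21185207  0.21712336] 14.9167 (np.float64(315.2777114130081), np.float64(195.21058541559867))
```

View pics/c16.png

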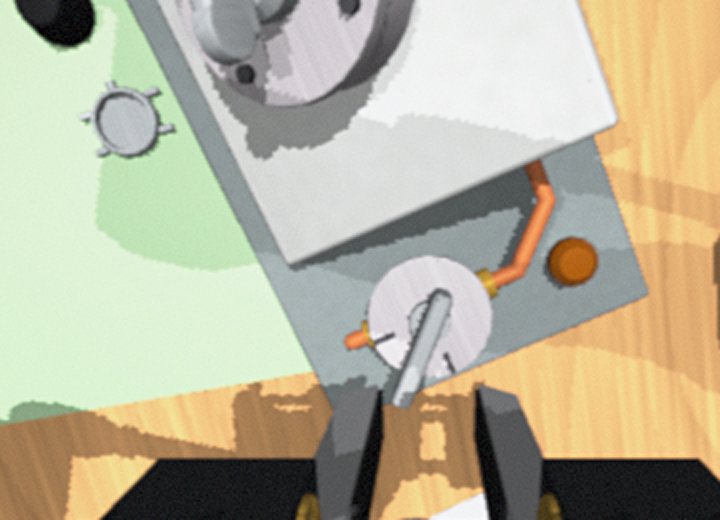

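Run:
```python
from h import *
c=cam("wrist");c=(c[0],c[1],c[2],np.load("w16T.npy"))
Q=lambda x,y,z:onz("wrist",100+x/2,30+y/2,z,c)
az=lambda v:np.degrees(np.arctan2(v[0],-v[1]))
C=(Q(369,320,.071)+Q(494,314,.071)+Q(431,256,.071)+Q(430,378,.071))/4;print("C",C)
for n,p in(("shut",(449,362)),("open",(385,339))): v=Q(*p,.071)-C;print(n,az(v),np.linalg.norm(v))
p,q=Q(440,295,.105),Q(401,402,.105);print("bar",az(q-p),np.linalg.norm(q-p))
print("base edge",az(Q(646,294,.012)-Q(338,408,.012))-90)
# nut in the side view: shift against start (same camera)
def sh(f,x0,y0,x1,y1):
    a=cv2.imread("pics/t0.png");b=cv2.imread("pics/"+f);r=cv2.matchTemplate(b[y0-6:y1+6,x0-6:x1+6],a[y0:y1,x0:x1],5);_,v,_,l=cv2.minMaxLoc(r);return round(v,3),l[0]-6,l[1]-6
for n,b in(("case",(322,210,345,230)),("loupe",(305,217,322,232)),("tray",(165,145,225,190)),("dome",(182,202,215,234)),("stand",(418,170,455,205)),("driver",(418,232,456,258)),("tweez",(188,253,230,277)),("pot",(365,139,381,155))): print(n,sh("t16.png",*b))
```

```text
C [ 0.65686226 -0.21316804  0.071     ]
shut 11.644431595742192 0.027205405899928713
open -74.81999822852977 0.028106064877171266
bar -29.698116610659987 0.05850924288896554
base edge 11.028289573910229
case (0.44, 0, 0)
loupe (0.992, 0, 0)
tray (0.997, 0, 0)
dome (0.995, 0, 0)
stand (0.878, 0, 0)
driver (0.851, 0, 0)
tweez (0.978, 0, 0)
pot (0.199, 3, 1)
```

Run:
```python
from h import *
az=lambda v:np.degrees(np.arctan2(v[0],-v[1]))
for k in("15","16"):
    c=cam("wrist");c=(c[0],c[1],c[2],np.load(f"w{k}T.npy"))
    im=cv2.imread(f"pics/w{k}.png");g=cv2.resize(cv2.cvtColor(im,6),None,fx=3,fy=3,interpolation=2)
    L=cv2.createLineSegmentDetector().detect(g)[0][:,0]
    uv=lambda p:((p[0]-1)/3,(p[1]-1)/3)
    for l in L:
        p,q=onz("wrist",*uv(l[:2]),.105,c),onz("wrist",*uv(l[2:]),.105,c)
        m=(p+q)/2;n=np.linalg.norm(q-p)
        if n>.018 and np.hypot(m[0]-.6567,m[1]+.2122)<.045:
            a=az(q-p);a=(a+90)%180-90;print(k,l.round(),round(a,1),n.round(3))
    hsv=cv2.cvtColor(im,40);M=cv2.inRange(hsv,(5,200,90),(14,255,220))
    n,_,st,ce=cv2.connectedComponentsWithStats(M)
    for i in range(1,n):
        if st[i,4]>150: print(k,"amber",onz("wrist",*ce[i],.03,c),st[i])
```

```text
15 [955. 658. 950. 715.] 8.2 0.02
15 [1067.  656.  959.  656.] -77.2 0.036
15 [933. 531. 930. 632.] 11.4 0.035
15 [959. 571. 958. 629.] 12.5 0.02
15 [951. 629. 953. 552.] 12.1 0.027
16 [954. 533. 890. 690.] -31.9 0.058
16 [971. 567. 939. 647.] -31.4 0.029
16 [929. 651. 955. 590.] -32.2 0.023
```

```bash
python3 - <<'E'
from h import *
for k,u,v in(("15",180+514/2.5,60+321/2.5),("16",100+572/2,30+262/2)):
    c=cam("wrist");c=(c[0],c[1],c[2],np.load(f"w{k}T.npy"));print("pot",onz("wrist",u,v,.03,c))
E
python3 g2.py 0.14 30
```

```text
pot [ 0.7455485  -0.20236252  0.03      ]
pot [ 0.74529702 -0.20301832  0.03      ]
t 15.0167 delta [-0.3172, -0.3228, -0.0619] ang [0.1046, 0.1183, 0.1985] mm 182.7 deg 45.7 j [-0.42, 0.44, 1.21, 0.0, 1.48, -0.24]
[ 0.4  0.3 -0.2] [-0.04 -0.1  -0.03] 0.02838284442782377 Ta 0.009067338452937022 h 0.08737303705594596
```

move_arm(
  moves=[
    {"delta_pos":[-0.03,-0.03,-0.08],"angular":[0.02,0.024,0.04],"claw":-0.4},
    {"delta_pos":[-0.1,-0.1,-0.08],"angular":[0.04,0.048,0.08],"claw":-0.4},
    {"delta_pos":[-0.17,-0.17,-0.08],"angular":[0.06,0.072,0.12],"claw":-0.4},
    {"delta_pos":[-0.24,-0.24,-0.07],"angular":[0.08,0.095,0.16],"claw":-0.4},
    {"delta_pos":[-0.29,-0.29,-0.06],"angular":[0.1,0.118,0.198],"claw":-0.4},
  ],
)

```text
time: 15.43
tool_pos: [0.5592, -0.0758, 0.2428]
tool_rot: [-2.717, 0.962, -0.459]
ft_force: [-0.3, 0.1, -0.2]
finger_gap: 0.0284
```

```bash
python3 g2.py .14 30
python3 - <<'E'
from h import *
for i in range(6): robot.snapshot("wrist")
c=cam("wrist");im=snap("wrist","w17.png");print(abs(cam("wrist")[3]-c[3]).max())
Y=np.radians(13.4);A=axis(Y);L0=np.array([.6164,-.0474,.1191]);X=np.array([np.cos(Y)*np.cos(np.radians(28)),np.sin(Y)*np.cos(np.radians(28)),np.sin(np.radians(28))]);Yt=np.cross(A,X)
def pl(u,v,h):
    o,d=ray("wrist",u,v,c);p=o+d*((L0+h*A-o)@A)/(d@A)-L0;return np.array([p@X,p@Yt])
g=cv2.resize(cv2.cvtColor(im,6),None,fx=3,fy=3,interpolation=2)
for l in cv2.createLineSegmentDetector().detect(g)[0][:,0]:
    p,q=[pl((a-1)/3,(b-1)/3,.045) for a,b in(l[:2],l[2:])];m=(p+q)/2;n=np.linalg.norm(q-p)
    if n>.02 and np.linalg.norm(m)<.035: print(l.round(),"ang from slope dir",np.degrees(np.arctan2(*(q-p)[::-1])).round(1),n.round(3),m.round(3))
E
```

```text
t 15.4333 delta [-0.0335, -0.0154, -0.0026] ang [0.0243, 0.0226, 0.0409] mm 14.8 deg 9.5 j [-0.43, 0.05, 1.76, 0.29, 1.04, 0.14]
[-0.3  0.1 -0.2] [-0.08  0.14  0.03] 0.02842744745179797 Ta 0.04758072085787567 h 0.1384017751780096
0.0004613574493234074
[977. 619. 878. 499.] ang from slope dir 76.6 0.048 [ 0.006 -0.006]
```

```bash
python3 -c "
from rig import robot
print(robot.get_obs()['ft_force']);print(robot.sign_off())"
```

```text
[-0.27635885  0.11997834  0.00229206]
the job is handed in; nothing more can be done
None
```

The job is handed in at about 16 s of the 54 s: the wing nut is home and the air valve is at half open. The sign-off gave no verdict, so this rests on my own checks.

**Nut:**
- I turned it backward, held loosely, and judged from the images that it dropped between about 34 and 52 degrees. I had no direct reading of the drop.
- I then clamped it and turned it forward about 161 degrees (2.8 rad). It sank 6.7 mm and met a firm stop, with about 0.5 N m of torque, and the wing began to slip in the jaws.
- After release the wing measured -103.4 degrees. The stop was at about -103 degrees, so it stayed where I left it.

**Valve:**
- I left it alone until the nut was home, then gripped the bar (about 3 degrees open at first) and turned it clockwise.
- After release the bar measured -31.4 to -32.2 degrees, against about -31.6 for half open as judged from the ribs.
- An earlier reading by eye came out about 2 degrees different, at -29.7. I trusted the line fit over it.

**Other items:**
- Loupe, tray, dome, stand, screwdriver and tweezers matched the first top picture with no shift. The stand and screwdriver matches were weaker (0.85 to 0.88) than the rest.
- The watch case and oil pot failed that comparison (0.44 and 0.20), probably because the arm hid or shaded them. The pot's position in the wrist pictures before and after the valve turn agrees to 0.7 mm. The watch case I only saw sitting in place in a wrist picture; I did not measure it.

At hand-in the gripper was clear of everything, with near-zero force on the wrist.

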